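Clamp a block in the bench jig and lock its cam handle

ROBOT

A 6-joint arm with a two-finger parallel gripper is mounted at the origin on a cart in front of the work surface, level with it; the furniture and walls round the work are solid. World frame = base frame: x ahead of the robot, y to its left, z up, the work surface at z = 0. Lengths are in m, angles in degrees, forces in N, time in s.
With the tool pointing down it reaches from about 0.3 to 0.95 m from the base axis. Payload 3.1 kg.
Tool frame: the origin (TCP) lies between the finger pads; the fingertips stand 22 mm ahead of it and the grasp point (between the pads) lies 3 mm ahead of it; z points along the fingers, x is the direction in which the jaws open and shut, and the axes are right-handed (so a half turn about z gives the same grasp; the last joint's range is limited). The gripper opens to 85 mm and grips with 20 to 120 N. Pads are 22 mm wide; open, the fingers measure 114 mm over their backs; the gripper's body (76 mm by 85 mm) begins 54 mm behind the grasp point. The pads swing forward as they close: fully open they stand 13 mm farther back than shut.
Start: joints at [61.209, 17.653, 93.61, -0, 68.738, -3.994], TCP at [0.262, 0.567, 0.253] pointing down, gripper open.
Joint ranges: [-175.34, 175.34], [-45.06, 112.39], [2.9, 150.54], [-68.45, 248.45], [3.09, 151.38], [-168.51, 168.51]. Speed limits (degrees/s): [159.86, 159.86, 180, 180, 180, 180].

INTERFACE

Orientations are given as [roll, pitch, yaw] about the fixed x, y, z axes, in that order (R = Rz(yaw) Ry(pitch) Rx(roll)).
In Python, from station import manip gives the robot as it stands.
- The arm moves only by the tool step_arm, never from a script. Its argument "moves" is a list of rows, each a list of 5 numbers: the shift along the tool's x, y, z in mm, then the turn about the tool's z in degrees, then the opening, from 0 (shut) to 1 (fully open). In form: [[x, y, z, turn, jaw], ...]. A call has 1 to 5 rows; each row shifts and turns the pose as measured when the row begins, along the tool's axes as they then stand; what a row does not reach is not made up. A row lasts 1/8 s, in which the tool goes at most 62.5 mm and 10.7 degrees, less where a joint would pass 70% of its speed; a pose out of reach is approached as far as the arm can. A call with a gripper value outside its range is refused whole. The fingers move at their own pace and stop on an object; "squeeze" is the grip in N (left out, the last holds). Time passes only in rows, so rows that do not move let the fingers close. It gives the time, the measured TCP pose, the force and the opening at its end, in the units of the state.
- manip.observe(): the state, without advancing time (a new reading comes with each control period).
- manip.snapshot(name): name is "scene" or "top"; returns (picture, depth): 400x640x3 uint8, blue, green, red; 400x640 float32, m along the optical axis (not along the pixel's ray), 0 where there is no reading.
- manip.get_calibration(name): a dict with "fx", "fy", "cx", "cy" (pixels), "rvec" (rotation vector, rad) and "tvec" (3), from world to camera coordinates, as OpenCV has them. Camera axes: x right, y down, z forward; pixel columns grow to the right and rows downward; lengths in m; the calibration is good to about 2 mm. A picture is of the moment at which its call begins. get_calibration takes no time and is no camera call.
- manip.sign_off(): hands the job in, once; it reports no verdict.
The state is a dict: "time": time; "joint_pos": joint angles; "qd": joint speeds; "joint_efforts": joint torques, N m; "tcp_pos": TCP position; "orientation": TCP orientation; "ft_force": force on the tool from outside, world axes, zero at the start; "ft_torque": the same for the moment, N m; "gripper_width": opening from 0.0 (shut) to 1.0 (fully open).
Only numpy, scipy, OpenCV 4.12 (cv2) and the standard library are available. Lean on these libraries where they do the work, as an engineer would, in place of code of your own. Each camera call takes 0.05 s, during which the arm holds its last target. There are 200 camera calls.

TASK

A milled metal block lies loosely in the bench jig. First slide the jig's jaw away from you by its thumb plate until the block is held fully home against the end stop; then swing the handle clockwise (from above) so that it rides up over the cam and drops fully down into the notch of the keeper, which locks the jaw, and let go. Work gently by feel: stop pushing as soon as the jaw, and later the handle, comes home, since pushing on squeezes the block too hard or forces the handle up out of the far side of the notch, and leave the other things on the bench where they are.

Things in the scene. Friction and masses are not known exactly. Their poses are not given: they have to be found in the camera images.
- jig: grey bench jig fixed to the bench: plate 210 (x, +-105) x 106 (y -64 to +42) x 12 mm. Origin at bench height on the jaw's centre line; x = way the jaw closes (roughly away from the robot), y left, z up. The end stop's face is at jig x 80 mm, its top z 42 mm; low guides (z 24) flank the block.
- keeper_seat (a point): on the jig plate (jig x -13.5, y -43, z 12 mm): middle of where the steel keeper's notch may be. The keeper (y -30 to -56) is bolted on anew each time: its notch is up to 20 mm either way along x, unmeasured. From +x to -x: land (top z 49, sloped inner edge), ramp up 6 mm in 12 mm, crest 6 mm long (z 55), notch 12 mm wide, far lip only 2.5 mm above the seated pin's end (z 48.5, flat behind)
- jaw (a joint): opening of the sliding jaw in m: 0 when it just touches the block seated against the end stop, about 0.015 to 0.03 at the start, grows as it opens toward the robot. Rubbing resistance 4 N; stays where it is left
- thumb_plate (a point): middle of the robot-side face of the jaw's upright thumb plate, 47 mm above the bench, where it can be pushed toward the end stop. The plate is 44 mm wide, 6 mm thick, from z 12 to z 62; in the jig frame the face is at x = -36 mm minus the opening
- pivot (a point): point on the handle's upright axis, 46 mm above the bench, on top of the jaw; it moves with the jaw (jig frame x = -5 mm minus the opening, y = 0)
- handle (a joint): handle angle in rad: 0 with its arm along the jig's +x, grows clockwise from above (arm to the right, -y, at 1.57); starts at 0 to 0.35. With the jaw home its pin meets the keeper near 0.75, then climbs the ramp and falls into the notch, seating anywhere from 1.3 to 2.25. Force at the grip: under 4 N before the ramp, 3 to 10 N on it, almost none on the crest; pushed on beyond the notch, 10 to 15 N forces it over the lip
- lift (a joint): height in m by which the handle is lifted against its spring (with its weight 9 N at 0, 16 N at most): 0 at the start and fully down in the notch, 0.003 on the keeper's land, 0.009 on the crest, 0.0025 if overrun past the notch, at most 0.0115. The keeper lifts it as it turns: it needs only a sideways push that lets the grip slide up and down
- grip (a point): axis of the handle's upright black grip, 100 mm above the bench with the handle down. The grip is round, 15 mm across, from z 72 to z 125, 85 mm from the pivot, at the end of a flat arm 14 mm wide (z 64 to 72). The cam pin hangs 45 mm from the pivot under the arm. All rise with the lift
- block: milled aluminium block, 60 mm along the jig's x, 40 mm along y, 28 mm high, slot on top, lying loosely between jaw and end stop; origin at the centre of its underside, at jig x = 50 mm when fully home; weight 110 to 220 g. Squeezing it with over 25 N fails
- nut: bystander: steel hexagon nut 22 mm across, 11 mm high, lying beside the jig's left side
- bolt: bystander: steel bolt standing on its head beside the jig's left side, 57 mm tall
- spanner: bystander: steel combination spanner 160 mm long, lying to the left
- screwdriver: bystander: black-handled screwdriver 228 mm long, lying to the right
- tape: bystander: black roll of tape 62 mm across, 19 mm high, lying flat at the back left
- drill_stand: bystander: wooden drill stand 32 x 100 mm with upright bits, 98 mm tall, at the back
- pliers: bystander: blue-handled pliers 183 mm long, lying at the back right

How it is judged:
By the outcome, as a careful person would: the job done as asked, in the order asked, and still so for the second after the job is handed in, with the robot touching nothing.
It also fails if it takes over 67 s, if anything falls off the work surface, if the arm or the gripper's body presses on something with over 40 N, if the wrist force passes 120 N, or if a joint passes its speed limit or range.

## Working session

There is one attempt and no reset: what is moved stays moved. The work goes in short steps, Python scripts to look and compute and a tool call to move; the robot and the scene stay as the last step left them, time stands still between calls to the robot, and variables do not carry over. Pictures are saved under pics/ and viewed, about 8 in all and at most 12, crops included, and the job is handed in when it is done.

Besides the shell and the picture viewer there is one more tool, called as name(argument=value, ...) on one line, values as JSON. step_arm: Moves the arm, as the interface text tells. Its arguments: {"type":"object","properties":{"moves":{"type":"array","items":{"type":"array","items":{"type":"number"}}},"squeeze":{"type":"number"}},"required":["moves"]}

```bash
mkdir -p pics; cat > h.py <<'E'
import numpy as np, cv2
from station import manip
def cal(n):
    c=manip.get_calibration(n); K=np.array([[c["fx"],0,c["cx"]],[0,c["fy"],c["cy"]],[0,0,1.]])
    R,_=cv2.Rodrigues(np.array(c["rvec"],float)); return K,R,np.array(c["tvec"],float).ravel()
def plane(n,u,v,z):
    K,R,t=cal(n); o=-R.T@t; d=R.T@np.linalg.solve(K,[u,v,1.]); return o+d*(z-o[2])/d[2]
def cloud(n,D):
    K,R,t=cal(n); v,u=np.indices(D.shape); P=np.stack([(u-K[0,2])/K[0,0]*D,(v-K[1,2])/K[1,1]*D,D],-1)
    return (P-t)@R
def proj(n,p):
    K,R,t=cal(n); q=K@(R@np.array(p)+t); return q[:2]/q[2]
E
python3 - <<'E'
from h import *
for n in("scene","top"):
    a,d=manip.snapshot(n); cv2.imwrite(f"pics/{n}0.png",a); np.save(f"pics/{n}0.npy",d)
    K,R,t=cal(n); print(n,K[0,0],(-R.T@t).round(3),(R[2]).round(2))
print(manip.observe())
E
```

```text
scene 402.90000775834284 [0.209 0.634 0.884] [ 0.37 -0.6  -0.71]
top 361.2818888329022 [ 0.538 -0.038  1.059] [ 0.09  0.   -1.  ]
{'time': 0.1, 'joint_pos': array([ 6.12119900e+01,  1.77025316e+01,  9.36827486e+01,  7.46798738e-04,
        6.87408218e+01, -3.99431629e+00]), 'qd': array([-0.00106157, -0.0687016 , -0.20930199, -0.14652617, -0.03869027,
        0.06528461]), 'joint_efforts': array([-1.90031387e-04, -4.16408551e+01, -2.77645379e+01,  4.70361431e-05,
        3.94894247e-03,  1.78575704e-05]), 'tcp_pos': array([0.26177487, 0.56673978, 0.25212479]), 'orientation': array([-1.79990522e+02,  1.25747142e-01,  6.52060452e+01]), 'ft_force': array([-0.23429035, -0.37752313, -0.29201003]), 'ft_torque': array([-0.0121576 ,  0.00855467, -0.02326881]), 'gripper_width': 1.0036477283894052}
```

View pics/top0.png

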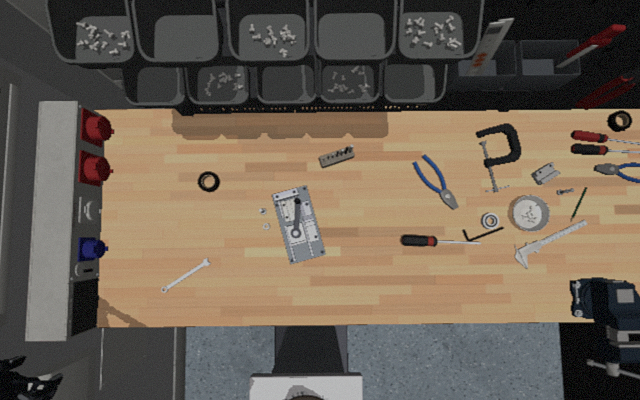

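View pics/scene0.png

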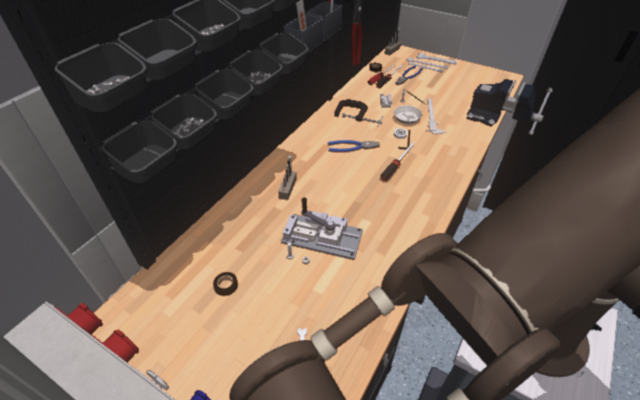

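The top view shows the jig near (298,224), with its robot end at (305,258), and the handle's pivot near (296,233) with the arm pointing up to a black grip near (297,205). I'll enlarge this and fit the plate.

```bash
python3 - <<'E'
from h import *
for n,(x0,x1,y0,y1) in dict(top=(255,345,175,275),scene=(270,375,190,270)).items():
    a=cv2.imread(f"pics/{n}0.png")[y0:y1,x0:x1]; s=5 if n=="top" else 4
    cv2.imwrite(f"pics/{n}0c.png",cv2.resize(a,None,fx=s,fy=s,interpolation=cv2.INTER_CUBIC))
a=cv2.imread("pics/top0.png");b=cv2.imread("pics/scene0.png")
A=cv2.resize(a[175:275,255:345],(450,500),interpolation=cv2.INTER_CUBIC);B=cv2.resize(b[190:270,270:375],(340,259),interpolation=cv2.INTER_CUBIC)
C=np.zeros((500,800,3),np.uint8);C[:,:450]=A;C[:259,455:795]=B;cv2.imwrite("pics/c0.png",C)
d=np.load("pics/top0.npy");P=cloud("top",d)
hsv=cv2.cvtColor(a,cv2.COLOR_BGR2HSV)
m=(hsv[...,1]<70);m[:,:268]=0;m[:,345:]=0;m[:180]=0;m[270:]=0
m=m.astype(np.uint8)
nl,l,st,c=cv2.connectedComponentsWithStats(m);k=1+np.argmax(st[1:,4]);m=l==k;print(st[k])
z=P[...,2];print("heights",np.percentile(z[m],[2,10,25,50,75,90,98]).round(4), "bench",np.median(z[280:300,250:350]))
q=m&(z<0.018)
v,u=np.nonzero(q);pts=np.array([plane("top",x,y,.012)[:2] for x,y in zip(u,v)],np.float32)
r=cv2.minAreaRect(pts*1000);print(r,cv2.boxPoints(r).round(1).tolist())
np.set_printoptions(linewidth=250)
print((z[180:268:2,268:332:2]*1000).round().astype(int))
E
```

```text
[ 272  185   54   80 2690]
heights [0.0017 0.0109 0.0128 0.024  0.047  0.0628 0.0817] bench 0.0006702912153151381
((579.3809814453125, 19.48078155517578), (211.5573272705078, 112.03365325927734), 14.733390808105469) [[462.79998779296875, 46.79999923706055], [491.29998779296875, -61.599998474121094], [695.9000244140625, -7.800000190734863], [667.4000244140625, 100.5999984741211]]
[[ 0  3  4 ...  0  2 -4]
 [ 0  2  2 ...  4  1 -5]
 [-1  1 -2 ...  5  3 -2]
 ...
 [ 1  0  3 ... -1 -1 -2]
 [ 2  2 -2 ...  1  0  0]
 [ 1  3  2 ... -3  1  2]]
```

View pics/c0.png

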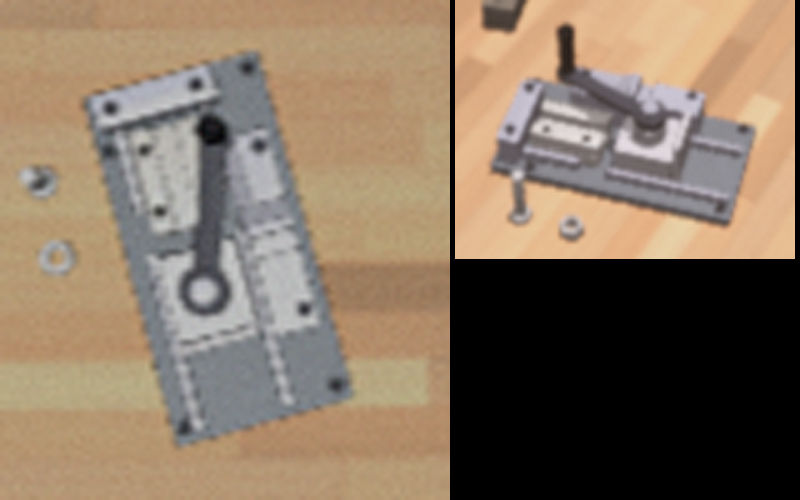

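The crop shows the plate's corners at about (178,445), (352,398), (258,52) and (85,98) in 5x crop pixels. The pivot ring is at (204,291), the grip top at (212,130), the thumb plate's line at (185–255, 345–330), and the keeper pieces lie along the right side.

```bash
python3 - <<'E'
from h import *
f=lambda x,y,z:(plane("top",255+x/5-.4,175+y/5-.4,z)*1000).round(1)
for n,x,y,z in(("FL",178,445,.012),("FR",352,398,.012),("BR",258,52,.012),("pivot",204,291,.072),("grip",212,130,.125)):print(n,f(x,y,z))
FL,FR,BR=[f(x,y,.012)[:2] for x,y in((178,445),(352,398),(258,52))]
print(np.linalg.norm(FL-FR),np.linalg.norm(BR-FR))
a1=np.degrees(np.arctan2(*(BR-FR)[::-1]));a2=np.degrees(np.arctan2(*(FL-FR)[::-1]))-90;print(a1,a2)
a=np.radians((2*a1+a2)/3);ex=np.array([np.cos(a),np.sin(a)]);ey=np.array([-ex[1],ex[0]])
c=(FL+BR)/2; o=c+11*ey; print("angle",np.degrees(a),"origin",o)
J=lambda p:np.array([(p[:2]-o)@ex,(p[:2]-o)@ey]).round(1)
print("pivot",J(f(204,291,.072)),"grip",J(f(212,130,.125)))
# cloud in jig frame
for n in("top","scene"):
    d=np.load(f"pics/{n}0.npy");P=cloud(n,d).reshape(-1,3)*1000
    q=np.c_[(P[:,:2]-o)@ex,(P[:,:2]-o)@ey,P[:,2]];ok=(d.ravel()>0)&(abs(q[:,0])<115)&(q[:,1]>-70)&(q[:,1]<48);q=q[ok]
    def prof(y0,y1):
        for x in range(-80,100,4):
            s=q[(q[:,1]>y0)&(q[:,1]<y1)&(abs(q[:,0]-x)<2)]
            if len(s):print(x,len(s),np.percentile(s[:,2],[10,50,90]).round().astype(int),end="; ")
        print()
    print(n,"jaw");prof(-15,15);print("keeper");prof(-54,-34)
E
```

```text
FL [466.4  41.6  12. ]
FR [492.  -58.6  12. ]
BR [693.5  -6.3  12. ]
pivot [553.4  22.5  72. ]
grip [636.1  14.6 125. ]
103.41856699838767 208.17670378791186
14.55024284703011 14.331856968041691
angle 14.477447554033972 origin [577.20001201  28.3007073 ]
pivot [-24.5   0.3] grip [ 53.6 -28. ]
top jaw
-80 14 [ 9 13 15]; -76 15 [10 12 13]; -72 14 [11 13 14]; -68 15 [12 12 16]; -64 15 [11 12 14]; -60 13 [10 11 14]; -56 15 [10 12 42]; -52 16 [62 63 65]; -48 16 [45 48 62]; -44 16 [45 47 49]; -40 15 [45 47 48]; -36 17 [45 48 77]; -32 17 [49 75 79]; -28 15 [70 80 83]; -24 18 [53 79 82]; -20 16 [74 79 83]; -16 15 [46 76 81]; -12 15 [44 73 79]; -8 14 [46 71 73]; -4 18 [46 69 74]; 0 14 [45 70 75]; 4 12 [14 71 73]; 8 12 [10 43 75]; 12 14 [12 43 75]; 16 16 [17 32 72]; 20 14 [27 35 74]; 24 15 [27 40 72]; 28 13 [29 32 71]; 32 11 [29 39 73]; 36 15 [27 33 59]; 40 11 [28 31 41]; 44 15 [29 35 42]; 48 14 [28 38 41]; 52 15 [28 40 43]; 56 16 [28 38 44]; 60 14 [29 40 41]; 64 13 [26 40 43]; 68 16 [28 35 41]; 72 13 [27 39 42]; 76 5 [14 26 35]; 80 29 [12 23 43]; 84 11 [40 44 45]; 88 19 [40 42 45]; 92 12 [40 
[... 1712 characters left out ...]
 12]; -72 6 [ 9 11 13]; -68 5 [10 12 13]; -64 7 [ 9 11 13]; -60 17 [13 30 46]; -56 8 [45 47 49]; -52 8 [47 48 50]; -48 7 [47 48 50]; -44 8 [46 47 50]; -40 8 [46 48 50]; -36 8 [45 48 49]; -32 9 [46 48 50]; -28 7 [46 47 48]; -24 7 [46 47 48]; -20 5 [46 48 49]; -16 4 [47 49 50]; -12 8 [42 43 44]; -8 6 [43 44 45]; -4 11 [42 51 54]; 0 9 [52 53 54]; 4 8 [52 53 55]; 8 8 [51 51 53]; 12 5 [48 49 50]; 16 5 [46 47 50]; 20 5 [48 49 49]; 24 6 [46 48 49]; 28 4 [47 49 49]; 32 3 [47 48 50]; 36 2 [47 47 47]; 40 2 [46 46 47]; 44 2 [48 49 51]; 48 2 [48 49 49]; 52 1 [48 48 48]; 60 1 [12 12 12]; 64 4 [11 12 13]; 68 4 [10 11 12]; 72 5 [10 11 13]; 76 3 [10 11 14]; 80 5 [10 12 13]; 84 3 [10 11 13]; 88 1 [12 12 12];
```

Plate 208 x 103 mm against 210 x 106 given, and the heights agree (12, 62, 42, 49, 55). The jig is at (577, 28) mm, turned 14.5°. The jaw opening is about 18 mm (plate face at jig x ≈ -54). The notch is at jig x ≈ -8, so the handle should seat at about θ 1.64. I'll move behind the thumb plate.

step_arm(moves=[[-42,44,0,0,0],[-42,44,0,0,0],[-42,44,0,0,0],[-42,44,0,0,0],[-42,44,0,0,0]], squeeze=40)

```text
time: 0.72
tcp_pos: [0.3746, 0.2794, 0.2497]
orientation: [-180.0, 0.2, 65.7]
ft_force: [1.1, 0.3, 0.2]
gripper_width: 0.0
```

step_arm(moves=[[-42,44,0,0,0],[-42,44,0,0,0],[-42,44,0,0,0],[-42,44,0,0,0],[-42,44,0,0,0]])

```text
time: 1.35
tcp_pos: [0.4894, -0.0112, 0.2497]
orientation: [180.0, 0.1, 65.8]
ft_force: [0.2, 0.7, 0.1]
gripper_width: -0.002
```

step_arm(moves=[[0,0,0,-10,0],[0,0,0,-10,0],[0,0,0,-10,0],[0,0,0,-9,0],[0,0,0,0,0]])

```text
time: 1.98
tcp_pos: [0.4891, -0.0173, 0.2474]
orientation: [-179.7, 0.1, 105.3]
ft_force: [0.3, -0.4, -0.3]
gripper_width: 0.009
```

step_arm(moves=[[22,0,40,-0.5,0],[0,0,50,0,0],[0,0,50,0,0],[0,0,48,0,0],[0,0,0,0,0]])

```text
time: 2.6
tcp_pos: [0.4847, 0.0041, 0.0563]
orientation: [-180.0, 0.2, 105.0]
ft_force: [-1.1, 0.3, -0.2]
gripper_width: 0.002
```

```bash
cat >> h.py <<'E'
A=np.radians(14.48);ex=np.array([np.cos(A),np.sin(A)]);ey=np.array([-ex[1],ex[0]]);o=np.array([577.2,28.3])
def J(p):p=np.asarray(p)*1000;return np.array([(p[:2]-o)@ex,(p[:2]-o)@ey,p[2]]).round(1)
E
python3 -c "
from h import *
s=manip.observe();print(J(s['tcp_pos']),s['orientation'],s['ft_force'])"
```

```text
[-95.7  -0.3  56.3] [-179.96582665    0.19122527  105.02851693] [-1.10500875  0.32317013 -0.16983765]
```

step_arm(moves=[[0,7,0,0,0],[0,7,0,0,0],[0,7,0,0,0],[0,4,0,0,0]])

```text
time: 3.1
tcp_pos: [0.5138, 0.0104, 0.0621]
orientation: [179.7, 0.4, 104.9]
ft_force: [-3.5, -2.9, -2.9]
gripper_width: 0.002
```

step_arm(moves=[[0,3,0,0,0],[0,3,0,0,0]])

```text
time: 3.35
tcp_pos: [0.518, 0.0115, 0.0622]
orientation: [179.9, 0.4, 105.0]
ft_force: [-3.9, -2.6, 2.0]
gripper_width: 0.001
```

step_arm(moves=[[0,3,0,0,0]])

```text
time: 3.48
tcp_pos: [0.5206, 0.0122, 0.0621]
orientation: [180.0, 0.4, 105.0]
ft_force: [-4.1, -0.2, 2.2]
gripper_width: -0.002
```

step_arm(moves=[[0,3,0,0,0],[0,3,0,0,0]])

```text
time: 3.72
tcp_pos: [0.5262, 0.0137, 0.0622]
orientation: [-179.9, 0.3, 105.0]
ft_force: [-4.9, -4.0, 3.0]
gripper_width: 0.001
```

step_arm(moves=[[0,2,0,0,0]])

```text
time: 3.85
tcp_pos: [0.5279, 0.0141, 0.0622]
orientation: [-179.9, 0.3, 105.0]
ft_force: [-5.4, -2.6, 2.8]
gripper_width: -0.003
```

step_arm(moves=[[0,1.5,0,0,0]])

```text
time: 3.98
tcp_pos: [0.5291, 0.0145, 0.0622]
orientation: [-179.8, 0.3, 105.0]
ft_force: [-5.4, -2.9, 2.3]
gripper_width: 0.002
```

step_arm(moves=[[0,1,0,0,0]])

```text
time: 4.1
tcp_pos: [0.5298, 0.0146, 0.0622]
orientation: [-179.7, 0.3, 105.0]
ft_force: [-5.2, -2.8, 2.7]
gripper_width: 0.002
```

step_arm(moves=[[0,1,0,0,0]])

```text
time: 4.22
tcp_pos: [0.5305, 0.0148, 0.0622]
orientation: [-179.7, 0.3, 105.0]
ft_force: [-4.8, -2.1, 2.8]
gripper_width: 0.004
```

```bash
python3 - <<'E'
from h import *
s=manip.observe();print(J(s['tcp_pos']),s['ft_force'],s['ft_force'][:2]@ex)
a,d=manip.snapshot("top");cv2.imwrite("pics/top1.png",a);np.save("pics/top1.npy",d)
b,e=manip.snapshot("scene")
for n,d in(("top",d),("scene",e)):
    P=cloud(n,d).reshape(-1,3)*1000;q=np.c_[(P[:,:2]-o)@ex,(P[:,:2]-o)@ey,P[:,2]]
    for y0,y1 in((-19,-13),(13,19)):
        for x in range(-44,96,3):
            s=q[(q[:,1]>y0)&(q[:,1]<y1)&(abs(q[:,0]-x)<1.5)]
            if len(s):print(x,np.median(s[:,2]).round().astype(int),end="; ")
        print()
A=cv2.resize(a[175:275,255:345],(540,600),interpolation=cv2.INTER_CUBIC);cv2.imwrite("pics/c1.png",A)
E
```

```text
[-48.6  -1.4  62.2] [-4.79293033 -2.10896829  2.8315853 ] -5.168013540416789
-44 396; -41 395; -38 393; -35 393; -32 392; -29 390; -26 387; -23 385; -20 382; -17 378; -14 373; -11 367; 7 47; 10 48; 13 50; 16 46; 19 49; 22 59; 25 42; 28 40; 31 55; 34 72; 37 72; 40 71; 43 71; 46 72; 49 72; 52 73; 55 72; 58 74; 61 72; 64 72; 67 73; 70 57; 73 57; 76 55; 79 74; 82 43; 85 43; 88 41; 91 43; 94 47; 
-44 395; -41 395; -38 395; -35 396; -32 395; -29 394; -26 392; -23 391; -20 390; -17 388; -14 385; -11 383; -8 378; -5 375; -2 370; 13 48; 16 47; 19 47; 22 41; 25 41; 28 41; 31 43; 34 39; 37 41; 40 39; 43 41; 46 39; 49 42; 52 40; 55 42; 58 39; 61 41; 64 41; 67 40; 70 42; 73 40; 76 37; 79 43; 82 43; 85 41; 88 44; 91 42; 94 44; 
-44 202; -41 11; -38 391; -35 391; -32 389; -26 384; -11 71; -5 74; 10 69; 13 68; 16 57; 19 55; 22 41; 25 70; 28 54; 31 58; 34 69; 37 68; 40 56; 43 70; 46 68; 49 65; 52 68; 55 68; 58 37; 61 66; 64 65; 67 66; 70 71; 73 80; 76 38; 79 40; 82 42; 85 42; 88 38; 91 42; 94 42; 
-44 58; -41 13; -38 49; -35 115; -32 139; -29 260; -26 47; -23 46; -20 212; -17 218; -14 191; -11 61; -8 53; -5 55; -2 66; 1 45; 4 45; 7 48; 10 46; 13 45; 16 45; 22 36; 25 37; 28 40; 31 37; 34 39; 37 38; 40 39; 43 27; 46 39; 49 38; 52 39; 55 37; 58 41; 61 38; 64 39; 67 39; 70 38; 73 41; 76 37; 79 40; 82 39; 85 43; 88 42; 91 41; 94 40;
```

step_arm(moves=[[0,1,0,0,0]])

```text
time: 4.45
tcp_pos: [0.531, 0.015, 0.0622]
orientation: [-179.6, 0.3, 105.0]
ft_force: [-7.2, -3.6, 4.1]
gripper_width: -0.006
```

step_arm(moves=[[0,1,0,0,0]])

```text
time: 4.58
tcp_pos: [0.531, 0.015, 0.0622]
orientation: [-179.4, 0.3, 105.0]
ft_force: [-6.9, -3.8, 5.4]
gripper_width: -0.0
```

step_arm(moves=[[0,1,0,0,0]])

```text
time: 4.7
tcp_pos: [0.531, 0.015, 0.0622]
orientation: [-179.3, 0.3, 105.0]
ft_force: [-6.8, -3.6, 4.5]
gripper_width: 0.001
```

step_arm(moves=[[0,1.6,0,0,0]])

```text
time: 4.82
tcp_pos: [0.5311, 0.015, 0.0623]
orientation: [-179.0, 0.3, 105.1]
ft_force: [-7.9, -4.0, 8.1]
gripper_width: -0.003
```

step_arm(moves=[[0,2.5,0,0,0]])

```text
time: 4.95
tcp_pos: [0.5311, 0.015, 0.0623]
orientation: [-178.6, 0.3, 105.1]
ft_force: [-10.8, -6.2, 10.6]
gripper_width: -0.004
```

step_arm(moves=[[0,-4,0,0,0],[0,-10,0,0,0],[0,-15,-10,0,0],[0,0,-40,0,0],[0,0,-50,0,0]])

```text
time: 5.58
tcp_pos: [0.5052, 0.0096, 0.1622]
orientation: [-179.0, 0.1, 105.0]
ft_force: [0.2, -0.4, -0.1]
gripper_width: -0.004
```

```bash
python3 -c "
from h import *
s=manip.observe();print(J(s['tcp_pos']),s['orientation'],s['ft_force'])"
```

```text
[-7.440e+01 -1.000e-01  1.622e+02] [-1.78988730e+02  1.42258414e-01  1.05031408e+02] [ 0.18707799 -0.35796742 -0.14358744]
```

step_arm(moves=[[0,20,-20,0,0],[3,50,-10,0,0],[0,50,0,10,0],[0,0,0,10,0],[0,0,0,10,0]])

```text
time: 6.2
tcp_pos: [0.6309, 0.0464, 0.1993]
orientation: [179.5, 0.1, 74.0]
ft_force: [0.2, 0.0, -0.3]
gripper_width: 0.006
```

step_arm(moves=[[0,0,0,10,0],[0,0,0,10,0],[0,0,0,10,0],[0,0,0,10,0],[0,0,0,10,0]])

```text
time: 6.82
tcp_pos: [0.6341, 0.0484, 0.1999]
orientation: [179.6, -1.1, 22.4]
ft_force: [-0.3, -0.5, -0.4]
gripper_width: 0.003
```

step_arm(moves=[[0,0,0,10,0],[0,0,0,10,0],[0,0,0,10,0],[0,0,0,10,0],[0,0,0,0,0]])

```text
time: 7.45
tcp_pos: [0.6367, 0.0501, 0.2008]
orientation: [-179.2, -1.6, -18.9]
ft_force: [-0.4, -0.7, -0.9]
gripper_width: 0.003
```

```bash
cat >> h.py <<'E'
def go(jx,jy,z,psi):
    "tool-frame mm shift and turn from the pose now to jig pose"
    s=manip.observe();w=o+jx*ex+jy*ey-s['tcp_pos'][:2]*1000;p=np.radians(s['orientation'][2])
    print('now',J(s['tcp_pos']),s['orientation'].round(1),'F',s['ft_force'].round(1))
    return np.array([w@[np.cos(p),np.sin(p)],w@[np.sin(p),-np.cos(p)],s['tcp_pos'][2]*1000-z,(s['orientation'][2]-psi+180)%360-180]).round(1)
E
python3 - <<'E'
from h import *
print(go(87,3,114,-5.5))
a,d=manip.snapshot("top");P=cloud("top",d);q=np.concatenate([(P[...,:2]*1000-o)@np.c_[ex,ey],P[...,2:]*1000],-1)
b,e=manip.snapshot("scene");P=cloud("scene",e);r=np.concatenate([(P[...,:2]*1000-o)@np.c_[ex,ey],P[...,2:]*1000],-1)
for n,q in(("top",q),("scene",r)):
    for z0,z1 in((105,130),(66,76),(80,104)):
        m=(abs(q[...,0]-35)<75)&(abs(q[...,1])<60)&(q[...,2]>z0)&(q[...,2]<z1)
        print(n,z0,m.sum(),q[m].mean(0).round(1) if m.any() else "")
C=np.zeros((500,800,3),np.uint8);C[:,:450]=cv2.resize(a[175:275,255:345],(450,500),interpolation=cv2.INTER_CUBIC);C[:259,455:795]=cv2.resize(b[190:270,270:375],(340,259),interpolation=cv2.INTER_CUBIC);cv2.imwrite("pics/c2.png",C)
E
```

```text
now [ 63.1   6.3 200.8] [-179.2   -1.6  -18.9] F [-0.4 -0.7 -0.9]
[ 21.7 -10.4  86.8 -13.4]
top 105 0 
top 66 5 [-9.1 -9.5 73.7]
top 80 0 
scene 105 38 [ 72.8 -24.3 117.2]
scene 66 176 [27.5 -8.9 70.9]
scene 80 42 [ 49.1 -15.1  89.7]
```

View pics/c2.png

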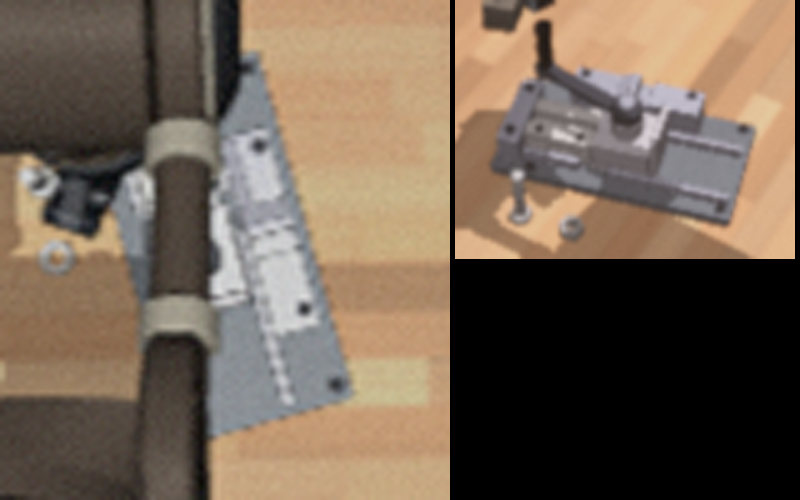

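The scene crop shows the jaw against the block and the block against the end stop. The handle still points forward, with its grip at crop (543,45). Next I'll place the fingers to the left of the grip and come down.

step_arm(moves=[[22,-10,0,0,0],[0,0,0,-7,0],[0,0,0,-6.5,0],[0,0,45,0,0],[0,0,42,0,0]])

```text
time: 8.18
tcp_pos: [0.67, 0.0534, 0.1189]
orientation: [-179.5, -2.6, -4.2]
ft_force: [-0.0, 0.8, -0.3]
gripper_width: -0.001
```

```bash
python3 -c "
from h import *
print(go(81,-12,114,-5.5))"
```

```text
now [ 96.2   1.1 118.9] [-179.5   -2.6   -4.2] F [-0.   0.8 -0.3]
[-10.1  17.3   4.9   1.3]
```

step_arm(moves=[[-10,8,4,0.5,0],[0,5,1,0.5,0],[0,3,0,0,0]])

```text
time: 8.55
tcp_pos: [0.6568, 0.0375, 0.1116]
orientation: [-179.5, -2.4, -5.1]
ft_force: [-0.3, -0.3, 0.1]
gripper_width: -0.003
```

step_arm(moves=[[0,3,0,0,0],[0,3,0,1,0]])

```text
time: 8.8
tcp_pos: [0.6583, 0.031, 0.1147]
orientation: [-179.4, -2.7, -6.2]
ft_force: [-0.3, 0.4, -0.0]
gripper_width: -0.003
```

```bash
cat >> h.py <<'E'
def arc(th):
    "move to push the handle to angle th (rad)"
    c,s=np.cos(th),np.sin(th)
    q=J(manip.observe()['tcp_pos'])[:2]+[5,0];print('theta by TCP',round(np.arctan2(-q[1],q[0])+np.arctan2(19.5,85),3),'r',np.hypot(*q).round(1))
    return go(-5+85*c+19.5*s,-85*s+19.5*c,114,14.5-np.degrees(th))
E
python3 -c "
from h import *
print(arc(.4))"
```

```text
theta by TCP 0.433 r 86.0
now [ 79.2 -17.7 114.7] [-179.4   -2.7   -6.2] F [-0.3  0.4 -0. ]
[ 0.7 -3.   0.7  2.3]
```

step_arm(moves=[[0.5,4,0,3,0],[0.5,4,0,3,0]])

```text
time: 9.05
tcp_pos: [0.6594, 0.0227, 0.1165]
orientation: [-179.0, -2.8, -12.4]
ft_force: [-0.6, 0.8, -0.9]
gripper_width: 0.001
```

step_arm(moves=[[0.8,4,0,3,0],[0.8,4,0,3,0]])

```text
time: 9.3
tcp_pos: [0.6601, 0.0143, 0.1181]
orientation: [-178.7, -2.8, -18.7]
ft_force: [0.3, 0.1, -0.4]
gripper_width: 0.003
```

```bash
python3 -c "
from h import *
print(arc(.7))"
```

```text
theta by TCP 0.622 r 88.7
now [ 76.8 -34.2 118.1] [-178.7   -2.8  -18.7] F [ 0.3  0.1 -0.4]
[-0.5  7.   4.1  6.9]
```

```bash
python3 - <<'E'
from h import *
b,e=manip.snapshot("scene")
a,_=manip.snapshot("top")
C=np.zeros((480,800,3),np.uint8);C[:,:480]=cv2.resize(b[180:270,285:375],(480,480),interpolation=cv2.INTER_CUBIC);C[:360,485:]=cv2.resize(a[170:275,255:345],(315,360),interpolation=cv2.INTER_CUBIC);cv2.imwrite("pics/c3.png",C)
P=cloud("scene",e);r=np.concatenate([(P[...,:2]*1000-o)@np.c_[ex,ey],P[...,2:]*1000],-1)
for z0,z1 in((72,90),(90,100),(100,110),(110,130)):
    m=(abs(r[...,0]-45)<65)&(abs(r[...,1])<75)&(r[...,2]>z0)&(r[...,2]<z1);v,u=np.nonzero(m)
    print(z0,[(i,j,*r[j,i].round().astype(int)) for i,j in list(zip(u,v))[::max(1,len(u)//14)]])
E
```

```text
72 [(np.int64(301), np.int64(202), np.int64(68), np.int64(-42), np.int64(90)), (np.int64(302), np.int64(204), np.int64(64), np.int64(-39), np.int64(86)), (np.int64(304), np.int64(205), np.int64(60), np.int64(-43), np.int64(79)), (np.int64(301), np.int64(207), np.int64(67), np.int64(-39), np.int64(73)), (np.int64(312), np.int64(212), np.int64(32), np.int64(-30), np.int64(73)), (np.int64(315), np.int64(217), np.int64(19), np.int64(-14), np.int64(73)), (np.int64(319), np.int64(220), np.int64(5), np.int64(-6), np.int64(75)), (np.int64(326), np.int64(220), np.int64(-13), np.int64(-12), np.int64(74)), (np.int64(324), np.int64(221), np.int64(-10), np.int64(-3), np.int64(79)), (np.int64(322), np.int64(222), np.int64(-6), np.int64(4), np.int64(81)), (np.int64(319), np.int64(223), np.int64(2), np.int64(4), np.int64(74)), (np.int64(326), np.int64(223), np.int64(-16), np.int64(-1), np.int64(75)), (np.int64(323), np.int64(224), np.int64(-10), np.int64(7), np.int64(78)), (np.int64(323), np.int64(225), np.int64(-10), np.int64(9), np.int64(76)), (np.int64(321), np.int64(226), np.int64(-6), np.int64(
[... 2739 characters left out ...]
 np.int64(113)), (np.int64(295), np.int64(198), np.int64(77), np.int64(-23), np.int64(121)), (np.int64(298), np.int64(198), np.int64(68), np.int64(-23), np.int64(124)), (np.int64(294), np.int64(199), np.int64(80), np.int64(-24), np.int64(116)), (np.int64(297), np.int64(199), np.int64(71), np.int64(-21), np.int64(121)), (np.int64(300), np.int64(199), np.int64(64), np.int64(-27), np.int64(117)), (np.int64(294), np.int64(200), np.int64(80), np.int64(-24), np.int64(112)), (np.int64(297), np.int64(200), np.int64(71), np.int64(-22), np.int64(116)), (np.int64(300), np.int64(200), np.int64(64), np.int64(-26), np.int64(114)), (np.int64(297), np.int64(201), np.int64(72), np.int64(-23), np.int64(112))]
```

View pics/c3.png

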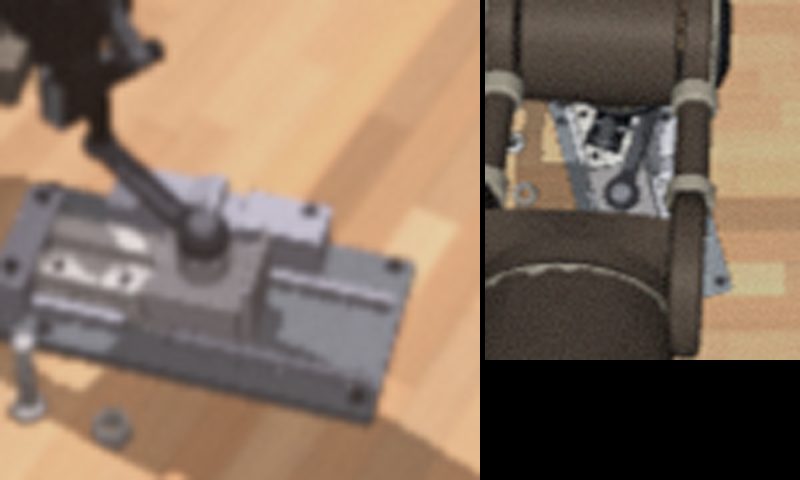

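The scene crop shows the grip at (100,120) against the dark fingertip, and the handle has turned to about 0.63, so I am in contact and it moves freely. On to the keeper.

step_arm(moves=[[0,5,2,5,0],[0.5,5,2,4,0]])

```text
time: 9.65
tcp_pos: [0.6588, 0.0048, 0.1156]
orientation: [-178.2, -2.8, -27.8]
ft_force: [-0.7, -0.7, 1.1]
gripper_width: 0.001
```

step_arm(moves=[[0.7,4,1,3,0],[0.7,4,1,3,0]])

```text
time: 9.9
tcp_pos: [0.6576, -0.0017, 0.115]
orientation: [-177.6, -2.7, -34.0]
ft_force: [-0.4, 5.7, 2.4]
gripper_width: 0.002
```

```bash
python3 -c "
from h import *
print(arc(.9))"
```

```text
theta by TCP 0.804 r 90.0
now [ 70.4 -49.2 115. ] [-177.6   -2.7  -34. ] F [-0.4  5.7  2.4]
[-0.9  8.9  1.   3.1]
```

step_arm(moves=[[0.3,4,0.5,2,0],[0.3,4,0.5,2,0]])

```text
time: 10.15
tcp_pos: [0.6564, -0.0054, 0.1157]
orientation: [-177.0, -2.6, -38.1]
ft_force: [2.6, 5.9, -0.6]
gripper_width: -0.0
```

step_arm(moves=[[0.5,4,0.5,2,0],[0.5,4,0.5,2,0]])

```text
time: 10.4
tcp_pos: [0.6553, -0.0089, 0.1163]
orientation: [-176.2, -2.5, -42.3]
ft_force: [2.0, 5.0, -0.9]
gripper_width: -0.0
```

```bash
python3 -c "
from h import *
print(arc(1.0))"
```

```text
theta by TCP 0.888 r 90.4
now [ 66.3 -55.6 116.3] [-176.2   -2.5  -42.3] F [ 2.   5.  -0.9]
[-0.4 10.5  2.3  0.5]
```

step_arm(moves=[[0,6,1,2,0],[0.5,6,1,2,0]])

```text
time: 10.65
tcp_pos: [0.6527, -0.0147, 0.117]
orientation: [-175.4, -2.6, -46.4]
ft_force: [2.7, 4.2, 2.1]
gripper_width: -0.001
```

step_arm(moves=[[0.5,6,1,3,0],[0.5,6,1,3,0]])

```text
time: 10.9
tcp_pos: [0.6496, -0.021, 0.1178]
orientation: [-174.4, -2.3, -52.6]
ft_force: [2.1, 3.5, 2.0]
gripper_width: -0.001
```

```bash
python3 -c "
from h import *
print(arc(1.1))"
```

```text
theta by TCP 1.035 r 91.0
now [ 57.8 -65.9 117.8] [-174.4   -2.3  -52.6] F [2.1 3.5 2. ]
[-1.7  6.7  3.8 -4. ]
```

step_arm(moves=[[-1,7,2,1,0],[0,7,1.5,2,0]])

```text
time: 11.15
tcp_pos: [0.6453, -0.0272, 0.1182]
orientation: [-173.4, -2.5, -55.7]
ft_force: [4.7, 6.7, 1.6]
gripper_width: 0.002
```

step_arm(moves=[[0,7,1.5,2,0],[0.5,7,1.5,3,0]])

```text
time: 11.4
tcp_pos: [0.6427, -0.0316, 0.1192]
orientation: [-172.0, -2.2, -60.9]
ft_force: [5.9, 8.1, 2.5]
gripper_width: -0.001
```

```bash
python3 -c "
from h import *
print(arc(1.3))"
```

```text
theta by TCP 1.174 r 91.6
now [ 48.4 -74.4 119.2] [-172.    -2.2  -60.9] F [5.9 8.1 2.5]
[-0.8 12.1  5.2 -0.9]
```

step_arm(moves=[[0,8,2,2,0]])

```text
time: 11.52
tcp_pos: [0.6414, -0.0334, 0.1198]
orientation: [-171.2, -2.1, -63.1]
ft_force: [7.4, 9.0, 4.0]
gripper_width: -0.001
```

step_arm(moves=[[0,8,2,2,0]])

```text
time: 11.65
tcp_pos: [0.6401, -0.035, 0.1203]
orientation: [-170.4, -2.0, -65.2]
ft_force: [8.3, 8.4, 3.0]
gripper_width: -0.002
```

```bash
python3 -c "
from h import *
print(arc(1.35))"
```

```text
theta by TCP 1.219 r 91.9
now [ 45.1 -77.  120.3] [-170.4   -2.   -65.2] F [8.3 8.4 3. ]
[-0.6 12.5  6.3 -2.3]
```

step_arm(moves=[[0,10,0,2,0]])

```text
time: 11.78
tcp_pos: [0.6367, -0.0379, 0.122]
orientation: [-169.6, -1.9, -67.2]
ft_force: [9.8, 4.4, -2.0]
gripper_width: -0.0
```

step_arm(moves=[[0,10,0,2,0]])

```text
time: 11.9
tcp_pos: [0.633, -0.0412, 0.1233]
orientation: [-168.8, -1.8, -69.3]
ft_force: [8.7, 3.8, -2.1]
gripper_width: 0.002
```

```bash
python3 -c "
from h import *
print(arc(1.4))"
```

```text
theta by TCP 1.322 r 91.3
now [ 36.7 -81.2 123.3] [-168.8   -1.8  -69.3] F [ 8.7  3.8 -2.1]
[-1.6  7.9  9.3 -3.6]
```

step_arm(moves=[[-0.5,9,0,0,0]])

```text
time: 12.02
tcp_pos: [0.6289, -0.0439, 0.1242]
orientation: [-168.2, -2.1, -69.3]
ft_force: [7.9, 3.4, -2.0]
gripper_width: -0.001
```

step_arm(moves=[[-0.5,6,0,1,0]])

```text
time: 12.15
tcp_pos: [0.6265, -0.0456, 0.1251]
orientation: [-167.7, -2.1, -70.3]
ft_force: [4.6, 4.1, -0.5]
gripper_width: -0.004
```

```bash
cat >> h.py <<'E'
def look(name):
    b,e=manip.snapshot("scene");P=cloud("scene",e);r=np.concatenate([(P[...,:2]*1000-o)@np.c_[ex,ey],P[...,2:]*1000],-1)
    cv2.imwrite(f"pics/{name}.png",cv2.resize(b[170:270,280:380],(600,600),interpolation=cv2.INTER_CUBIC))
    x,y,z=r[...,0]+5,r[...,1],r[...,2];R=np.hypot(x,y);m=(R>25)&(R<70)&(y<5)&(y>-70)&(z>62)&(z<90);
    th=np.arctan2(-y[m],x[m]);print('arm pts',m.sum(),'theta',np.percentile(th,[20,50,80]).round(3),'z',np.percentile(z[m],[20,50,80]).round(1))
E
python3 -c "
from h import *
print(arc(1.5));look('s4')"
```

```text
theta by TCP 1.408 r 90.6
now [ 29.3 -83.9 125.1] [-167.7   -2.1  -70.3] F [ 4.6  4.1 -0.5]
[-1.3  8.7 11.1  1.1]
arm pts 64 theta [1.324 1.412 1.498] z [77.2 78.5 80. ]
```

step_arm(moves=[[-0.5,6,0,1,0]])

```text
time: 12.32
tcp_pos: [0.623, -0.0477, 0.1256]
orientation: [-167.4, -2.1, -71.3]
ft_force: [5.7, 2.0, -1.2]
gripper_width: 0.004
```

step_arm(moves=[[-0.5,6,0,1,0]])

```text
time: 12.45
tcp_pos: [0.6194, -0.0496, 0.1257]
orientation: [-167.1, -2.0, -72.3]
ft_force: [4.0, -0.2, -1.7]
gripper_width: -0.002
```

```bash
python3 -c "
from h import *
print(arc(1.5));look('s5')"
```

```text
theta by TCP 1.498 r 90.0
now [ 21.4 -86.  125.7] [-167.1   -2.   -72.3] F [ 4.  -0.2 -1.7]
[-2.7  0.8 11.7 -0.9]
arm pts 69 theta [1.414 1.518 1.613] z [76.9 78.9 80.2]
```

step_arm(moves=[[-1,4,0,1,0]])

```text
time: 12.62
tcp_pos: [0.6142, -0.0505, 0.1246]
orientation: [-167.2, -1.8, -73.3]
ft_force: [-0.2, -0.4, 0.6]
gripper_width: -0.003
```

```bash
python3 -c "
from h import *
print(arc(1.6));look('s6')"
```

```text
theta by TCP 1.554 r 88.1
now [ 16.1 -85.5 124.6] [-167.2   -1.8  -73.3] F [-0.2 -0.4  0.6]
[-0.1  4.1 10.6  3.9]
arm pts 69 theta [1.484 1.588 1.673] z [75.1 77.5 78.8]
```

step_arm(moves=[[0,0,0,0,0]])

```text
time: 12.8
tcp_pos: [0.6113, -0.0501, 0.1231]
orientation: [-167.5, -1.6, -73.3]
ft_force: [-0.1, -0.2, -0.3]
gripper_width: -0.0
```

```bash
python3 -c "
from h import *
print(arc(1.6));look('s7');look('s8')"
```

```text
theta by TCP 1.582 r 86.5
now [ 13.4 -84.5 123.1] [-167.5   -1.6  -73.3] F [-0.1 -0.2 -0.3]
[1.  1.5 9.1 3.9]
arm pts 65 theta [1.572 1.669 1.772] z [68.9 70.4 72. ]
arm pts 67 theta [1.574 1.675 1.768] z [69.  70.2 72.1]
```

View pics/s8.png

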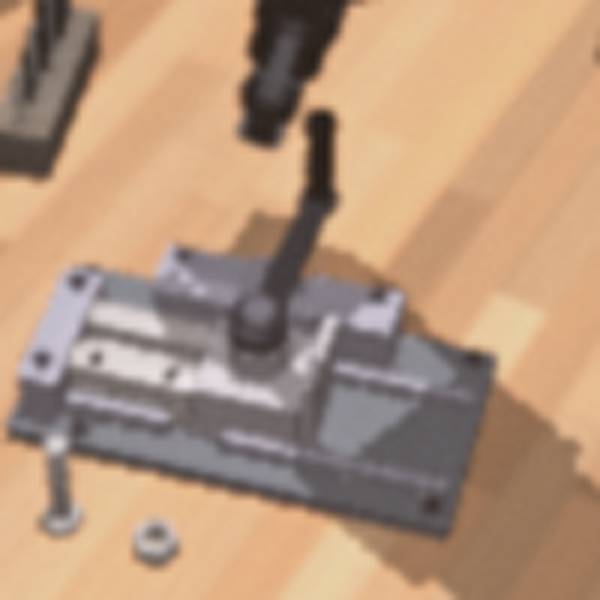

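The handle has dropped: its top is back at 70 mm and θ is about 1.67, close to the predicted notch at 1.64. The picture shows the fingertips (265,130) clear of the grip (320,150). I'll withdraw and check.

step_arm(moves=[[0,-10,-5,0,0],[0,-5,-30,0,0],[0,0,-50,0,0],[0,0,-50,0,0]])

```text
time: 13.4
tcp_pos: [0.595, -0.0494, 0.2569]
orientation: [-168.1, -1.4, -73.3]
ft_force: [2.0, 0.1, -0.3]
gripper_width: 0.002
```

step_arm(moves=[[60,0,0,0,0],[60,0,0,0,0],[60,0,0,0,0],[0,0,0,0,0]])

```text
time: 13.9
tcp_pos: [0.6546, -0.2259, 0.274]
orientation: [-167.1, -2.0, -73.0]
ft_force: [-0.3, 0.0, -0.4]
gripper_width: 0.005
```

```bash
python3 - <<'E'
from h import *
look('s9')
a,d=manip.snapshot("top");cv2.imwrite("pics/c9.png",cv2.resize(a[150:275,235:345],(528,600),interpolation=cv2.INTER_CUBIC))
P=cloud("top",d);q=np.concatenate([(P[...,:2]*1000-o)@np.c_[ex,ey],P[...,2:]*1000],-1)
for y0,y1 in((-15,-5),(6,17)):
  for x in range(-48,98,3):
    m=(q[...,1]>y0)&(q[...,1]<y1)&(abs(q[...,0]-x)<1.5)
    if m.any():print(x,int(np.median(q[m][:,2])),end='; ')
  print()
x,y,z=q[...,0]+5,q[...,1],q[...,2];R=np.hypot(x,y);m=(R>25)&(R<65)&(z>66)&(z<85)
print('top arm',m.sum(),np.median(np.arctan2(-y[m],x[m])),np.median(z[m]))
s=manip.observe();print(s['ft_force'],J(s['tcp_pos']))
E
```

```text
arm pts 75 theta [1.573 1.676 1.772] z [68.4 70.4 72.6]
-48 13; -45 14; -42 13; -39 12; -36 12; -33 63; -30 61; -27 45; -24 48; -21 47; -18 49; -15 46; -12 69; -9 75; -6 76; -3 78; 0 76; 3 60; 6 47; 9 47; 12 47; 15 47; 18 47; 21 43; 24 42; 27 40; 30 41; 33 38; 36 40; 39 39; 42 40; 45 40; 48 42; 51 37; 54 42; 57 38; 60 39; 63 40; 66 41; 69 39; 72 39; 75 41; 78 42; 81 40; 84 42; 87 43; 90 42; 93 42; 96 41; 
-48 13; -45 13; -42 12; -39 12; -36 14; -33 60; -30 62; -27 45; -24 48; -21 45; -18 46; -15 47; -12 75; -9 73; -6 74; -3 77; 0 77; 3 77; 6 77; 9 48; 12 46; 15 46; 18 46; 21 38; 24 40; 27 40; 30 37; 33 37; 36 40; 39 43; 42 39; 45 33; 48 38; 51 39; 54 40; 57 34; 60 41; 63 40; 66 33; 69 34; 72 39; 75 34; 78 34; 81 40; 84 41; 87 42; 90 42; 93 42; 96 44; 
top arm 77 1.611086628789134 72.6395777780297
[-1.16373873  0.80787647  0.0506841 ] [  11.2 -261.3  273.1]
```

View pics/c9.png

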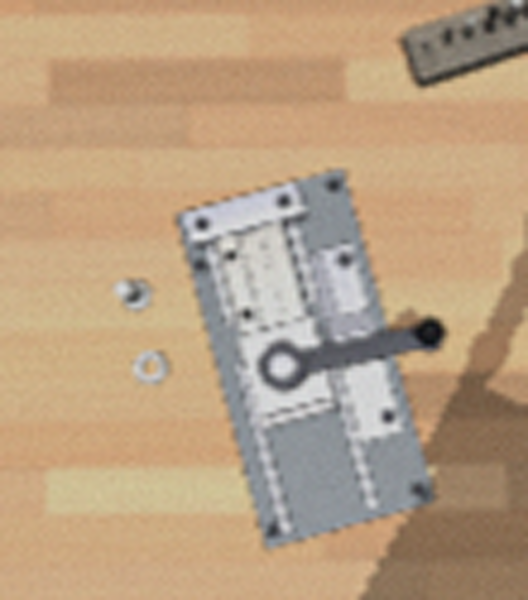

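The top view shows the block between the jaw and the end stop with no gaps, the handle across the keeper with its grip at (430,332), and the nut, bolt and drill stand unmoved. The arm top is at 72.6 mm (72 nominal), so the handle is down.

```bash
python3 -c "
from station import manip
print(manip.sign_off())"
```

```text
the job is handed in; nothing more can be done
None
```

I pushed the jaw home by its thumb plate, swung the handle over the cam into the keeper notch, let go, backed clear and handed the job in at about 14 s.

- **Jaw:** it stopped dead when it came home. The last pushes, peaking at about 12 N along the jaw, moved it no further. Depth afterwards shows no gap between jaw, block and end stop.
- **Handle:** it took up to about 12 N on the ramp, against the 3 to 10 N you gave, because the tool had tilted and was pressing down a little. The force fell to zero after the crest and the handle dropped by itself. I did not push on it afterwards.
- **Final position:** the handle reads 1.61 rad from the top camera and 1.67 from the scene camera, against about 1.64 predicted from the measured notch. Its arm top is at 70 to 73 mm (72 when fully down), the same as at the start within about 1 mm in the scene camera.
- **Imperfect:** the gripper tilted gradually to about 12° while pushing and stayed tilted, with no sign of touching anything else.
- **Bystanders:** the nut, bolt and drill stand look unmoved in the last picture. I did not look at the others again, but the arm stayed away from them.

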